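Set the bearing tester's range lever to the third click and start the test

TASK

On the bearing tester, push the orange range lever with the fingertips from its home position at the red-marked end of the slot to the third click: count the clicks by feel (home does not count), push gently without gripping the lever, and do not run past the third. Then, with the lever resting in the third click, press the green start button on the yellow box fully down, let go of it and move clear. Leave everything else where it is, the bearing on its spindle included.

Things in the scene. Friction and masses are not known exactly. Their poses are not given: they have to be found in the camera images.
- tester: Cream instrument, fixed: 200 (x) x 240 (y) mm, top face 55 mm above the bench. Origin under its centre, x to its rear. Lever slot along its y at x -50 mm, home at y -50 (red tick, red dot), running to y +50; white ticks 24 mm behind it mark the clicks. Front half (x < 0) else bare. At the rear: spindle with bearing (x 50, y 0, 30 mm tall), black display (x 55, y 75, 22 mm tall).
- lever_knob: Orange lever knob with a white stripe: 26 mm (tester x) x 14 mm (tester y, the way it slides) x 30 mm tall, flat sides facing along the slot. Origin on the slot's line 57 mm above the bench (2 mm over the tester's top); the knob runs from 2 to 32 mm above it. Axes as the tester's; +y is away from home.
- lever_top (a point): Centre of the top of the orange knob, about 89 mm above the bench.
- lever (a joint): Lever travel in m, 0 = home (start). Clicks every 0.020: first 0.020, second 0.040, third 0.060, then 0.080, 0.100. A cam draws it into the nearest click: pushing out of one takes up to about 7 N, easing off to nothing halfway (10 mm on), where the lever jumps ahead of the finger into the next click and stays, within 1 mm.
- start_box: Fixed yellow box 90 x 80 x 35 mm carrying the green start button at the centre of its top; origin under its centre. It stands on the left or on the right of the tester.
- start_top (a point): Centre of the top of the round green start button (diameter 32 mm), which is pressed straight down; button in a black housing on the yellow box.
- start (a joint): Start button travel in m: 0 = out, 0.006 = fully down. It springs back; fully down takes about 5 N.
- bearing: Loose steel ball bearing, 52 mm across, 15 mm thick, lying flat over the tester's spindle; origin at the centre of its underside, 65 mm above the bench. Leave it there.
- tray: Loose grey parts tray 100 x 90 x 28 mm, to the left or right of the tester, where the start box is not; origin under its centre. A bystander.
- gear: Loose small steel gear, 45 mm across, 18 mm tall, lying in the tray; origin at the centre of its underside. A bystander.
- screwdriver: Loose red-handled screwdriver, 190 mm long, lying behind the tester. A bystander.
- pliers: Loose locking pliers, about 170 mm long, 18 mm high, with one red handle, lying to the front right of the tester; origin under the jaw pivot. A bystander.
- cap: Loose yellow plastic cap, 34 mm across, 16 mm tall, on the bench to the front left; origin at the centre of its underside. A bystander.
- snap_ring: Loose dark retaining ring, 60 mm across, 4 mm thick, on a white sheet behind the tester. A bystander.
- spray: Loose blue spray can, 52 mm across, 130 mm tall, standing at the back right; origin at the centre of its underside. A bystander.

How it is judged:
By the outcome, as a careful person would: the job done as asked, in the order asked, and still so for the second after the job is handed in, with the robot touching nothing.
It also fails if it takes over 72 s, if anything falls off the work surface, if the arm or the gripper's body presses on something with over 40 N, if the wrist force passes 120 N, or if a joint passes its speed limit or range.

ROBOT

A 7-joint arm with a two-finger parallel gripper is mounted at the origin on the work surface. World frame = base frame: x ahead of the robot, y to its left, z up, the work surface at z = 0. Lengths are in m, angles in rad, forces in N, time in s.
With the tool pointing down it reaches from about 0.425 to 0.925 m from the base axis. Payload 6.8 kg.
Tool frame: the origin (TCP) lies at the very end of the fingers, on their centre line; the grasp point (between the pads) lies 19 mm behind it; z points along the fingers, y is the line along which they close (so a half turn about z gives the same grasp; the last joint's range is limited). The gripper opens to 85 mm and grips with 20 to 120 N. Pads are 22 mm wide; open, the fingers measure 114 mm over their backs; the gripper's body (76 mm by 85 mm) begins 54 mm behind the grasp point. The pads swing forward as they close: fully open they stand 13 mm farther back than shut.
Start: joints at [1.143, 0.477, 0.022, 1.555, -0.011, 1.109, -0.083], TCP at [0.212, -0.641, 0.231] pointing down, gripper open.
Joint ranges: [-2.96, 2.96], [-0.34, 2.1], [-1.41, 1.46], [0.24, 2.44], [-1.37, 4.51], [0.17, 1.92], [-2.96, 2.96]. Speed limits (rad/s): [2.39, 2.39, 3.14, 3.14, 3.14, 3.14, 3.14].

INTERFACE

Orientations are given as a unit quaternion [w, x, y, z].
In Python, from station import monitor, eyes, bot gives the robot as it stands.
- The arm moves only by the shell command python3 -m creep 'ROWS' [FORCE]. ROWS is a JSON object with one list for each field, all of the same length, 1 to 20, a row being the entries at one place: x, y, z (the shift in shares of the most that a row can go, 1 being 50 mm), rz (a turn about the tool's z in fractions of the full range, 1 being 4 rad), aperture (the opening from 0.0 (shut) to 1.0 (fully open)); each row shifts and turns the commanded pose from where the row before left it, along the tool's axes as they then stand; what a row does not reach is not made up. A row lasts 1/10 s, in which the tool goes at most 0.05 m and 0.15 rad, less where a joint would pass 70% of its speed; a pose out of reach is approached as far as the arm can. The fingers move at their own pace and stop on an object; FORCE is the grip in N (left out, the last holds). Time passes only in rows, so rows that do not move let the fingers close. It prints the time, the measured TCP pose, the force, the opening and the grip force at its end. Shift and turn numbers lie between -1 and 1, and a call with a number outside is refused. Input that does not fit is refused with a message, and nothing moves.
- monitor.get_obs(): the state, without advancing time (a new reading comes with each control period).
- eyes.read_camera(name): name is "scene" or "top"; returns the picture (400x640x3 uint8, blue, green, red); there is no depth.
- eyes.camera_info(name): a dict with "vertical_fov" (degrees; the focal length in pixels is half the picture's height over the tangent of half this angle, whatever the lens; pixels are square), "cx", "cy" (the principal point, pixels), "k1" (the pictures are not rectified: a ray, as slopes to the right and down, at radius r is drawn at 1 + k1 r^2 times it, then the intrinsics apply), "view" (4x4, takes a point from world to camera coordinates). Camera axes: x right, y up, looking along -z (the intrinsics and any distortion apply to the point x, -y, -z); pixel columns grow to the right and rows downward; lengths in m; the calibration is good to about 2 mm. A picture is of the moment at which its call begins. camera_info takes no time and is no camera call.
- bot.hand_in(): hands the job in; it is judged then, once.
The state is a dict: "t": time; "q": joint angles; "joint_vel": joint speeds; "joint_torque": joint torques, N m; "eef_pos": TCP position; "tool_rot": TCP orientation; "contact_force": force on the tool from outside, world axes, zero at the start; "torque": the same for the moment, N m; "gripper_width": opening from 0.0 (shut) to 1.0 (fully open); "grasp_force": force on a finger pad.
Only numpy, scipy, OpenCV 4.12 (cv2) and the standard library are available. Lean on these libraries where they do the work, as an engineer would, in place of code of your own. Each camera call takes 0.05 s, during which the arm holds its last target. There are 200 camera calls.

## Working session

There is one attempt and no reset: what is moved stays moved. The work goes in short steps, Python scripts to look and compute and a shell command to move; the robot and the scene stay as the last step left them, time stands still between calls to the robot, and variables do not carry over. Pictures are saved under pics/ and viewed, at most 10 in all, crops included, and the job is handed in when it is done.

```bash
mkdir -p pics; ls; cat > h.py <<'E'
import numpy as np, cv2
from station import monitor, eyes, bot
def ray(cam,u,v):
    i=eyes.camera_info(cam); f=200/np.tan(np.radians(i['vertical_fov'])/2)
    K=np.array([[f,0,i['cx']],[0,f,i['cy']],[0,0,1.]])
    p=cv2.undistortPoints(np.array([[[u,v]]],float),K,np.array([i['k1'],0,0,0,0.]),None,None,None,)[0,0] if 0 else None
    d=np.array([(u-i['cx'])/f,(v-i['cy'])/f]); s=d.copy()
    for _ in range(30): s=d/(1+i['k1']*(s@s))
    V=np.array(i['view']); R=V[:3,:3]; o=-R.T@V[:3,3]
    return o,R.T@np.array([s[0],-s[1],-1])
def onplane(cam,u,v,z):
    o,d=ray(cam,u,v); return o+d*(z-o[2])/d[2]
def proj(cam,P):
    i=eyes.camera_info(cam); f=200/np.tan(np.radians(i['vertical_fov'])/2)
    c=np.array(i['view'])@np.r_[P,1]; s=np.array([c[0],-c[1]])/-c[2]; s=s*(1+i['k1']*(s@s))
    return f*s+[i['cx'],i['cy']]
E
python3 - <<'E'
from h import *
for c in('scene','top'):
    im=eyes.read_camera(c); cv2.imwrite(f'pics/{c}0.png',im); i=eyes.camera_info(c); print(i)
print(monitor.get_obs())
E
```

```text
pics
{'vertical_fov': 52.29996608316036, 'cx': 323.1063192860506, 'cy': 201.4627294383763, 'k1': -0.02732831497525704, 'view': array([[ 0.18782169,  0.9819873 , -0.0205901 , -0.05388775],
       [-0.65134845,  0.14021732,  0.7457106 ,  0.31259543],
       [ 0.73516543, -0.12664929,  0.66595176, -1.41484785],
       [ 0.        ,  0.        ,  0.        ,  1.        ]])}
{'vertical_fov': 42.258280023886705, 'cx': 308.6967089700621, 'cy': 196.17353605414792, 'k1': -0.16172694450554911, 'view': array([[ 8.86061876e-03, -9.99960687e-01, -3.37923129e-04,
        -2.42379842e-02],
       [ 9.92043588e-01,  8.74802398e-03,  1.25590573e-01,
        -5.61468166e-01],
       [-1.25582680e-01, -1.44804466e-03,  9.92082100e-01,
        -1.37240747e+00],
       [ 0.00000000e+00,  0.00000000e+00,  0.00000000e+00,
         1.00000000e+00]])}
{'t': 0.1, 'q': array([ 1.14289315,  0.47770513,  0.0223327 ,  1.55631202, -0.01148528,
        1.10928258, -0.08310512]), 'joint_vel': array([ 0.0002132 , -0.00320009,  0.00234297, -0.00172634, -0.00105057,
       -0.00054177, -0.00100588]), 'joint_torque': array([ 4.46890161e-03, -5.97757781e+01,  1.61398284e+00, -2.81952953e+01,
        1.28873368e-02,  5.05330929e-03,  2.87999001e-05]), 'eef_pos': array([ 0.21204057, -0.64029642,  0.23044812]), 'tool_rot': array([-7.67346929e-04,  9.87240203e-01,  1.59236171e-01, -1.85641925e-04]), 'contact_force': array([-0.44832064, -0.22005497, -0.20485193]), 'torque': array([-0.03119938,  0.04035026,  0.01503423]), 'grasp_force': 0.0, 'gripper_width': 0.9984829823328735}
```

View pics/top0.png

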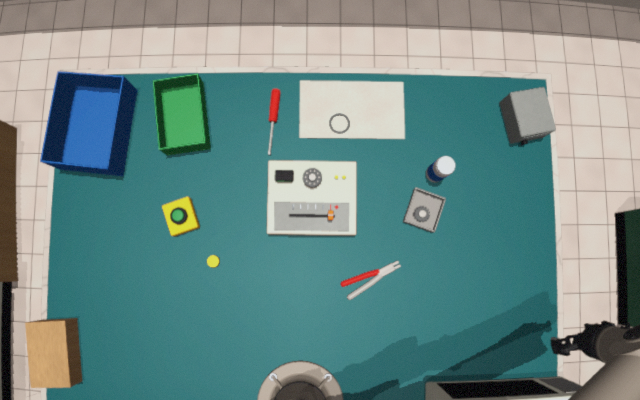

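View pics/scene0.png

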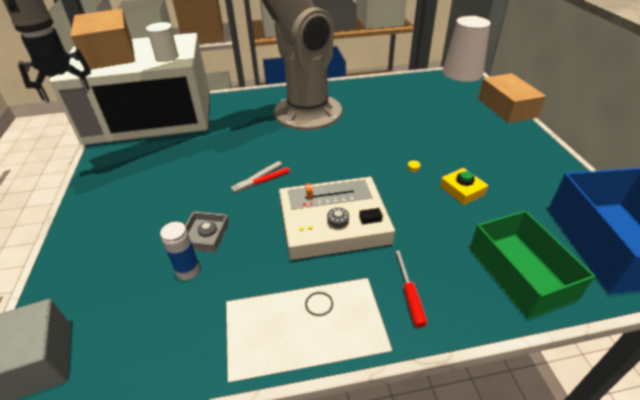

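The top view shows the orange lever at (331,215), with its slot running left to about 290. The green button is at (179,216) on the left, and the tester spans (268..357, 161..236). Next I'll measure these.

```bash
cat >> h.py <<'E'
def mask(im,lo,hi,box):
    h=cv2.inRange(cv2.cvtColor(im,cv2.COLOR_BGR2HSV),np.array(lo),np.array(hi)); m=np.zeros_like(h); x0,y0,x1,y1=box; m[y0:y1,x0:x1]=h[y0:y1,x0:x1]; return m
def cen(m):
    c=max(cv2.findContours(m,cv2.RETR_EXTERNAL,cv2.CHAIN_APPROX_NONE)[0],key=cv2.contourArea)
    M=cv2.moments(c); return np.array([M['m10'],M['m01']])/M['m00'],cv2.boundingRect(c),c
def tri(a,b):
    (o1,d1),(o2,d2)=ray('top',*a),ray('scene',*b)
    s=np.linalg.lstsq(np.c_[d1,-d2],o2-o1,rcond=None)[0]; p,q=o1+s[0]*d1,o2+s[1]*d2
    return (p+q)/2,np.linalg.norm(p-q)
E
python3 - <<'E'
from h import *
T=cv2.imread('pics/top0.png');S=cv2.imread('pics/scene0.png')
g1=cen(mask(T,(40,120,40),(80,255,255),(160,195,200,240))); g2=cen(mask(S,(40,120,40),(80,255,255),(440,165,490,205)))
print('btn',g1[:2],g2[:2],tri(g1[0],g2[0]), onplane('top',*g1[0],.055))
o1=cen(mask(T,(5,130,120),(18,255,255),(320,200,345,228))); o2=cen(mask(S,(5,130,120),(18,255,255),(300,178,320,202)))
print('lev',o1[:2],o2[:2],tri(o1[0],o2[0]),onplane('top',*o1[0],.085))
# tester top face
m=mask(T,(0,0,110),(179,90,255),(255,150,370,245)); c=cen(cv2.morphologyEx(m,cv2.MORPH_CLOSE,np.ones((9,9))))[2]
r=cv2.minAreaRect(c)
for u in cv2.boxPoints(r): print('corner',u,onplane('top',*u,.055).round(4))
big=np.hstack([cv2.resize(T[150:245,262:362],None,fx=4,fy=4,interpolation=2),cv2.resize(S[170:265,275:375+0],None,fx=4,fy=4,interpolation=2)])
cv2.imwrite('pics/crop1.png',big)
E
```

```text
btn (array([177.40683761, 214.87008547]), (172, 209, 12, 12)) (array([466.20695971, 175.54578755]), (459, 170, 14, 11)) (array([0.50586688, 0.33652381, 0.04944652]), np.float64(0.0009873135894100772)) [0.5051865  0.33461545 0.055     ]
lev (array([330.27160494, 217.41975309]), (328, 216, 6, 4)) (array([308.95098039, 190.9379085 ]), (306, 183, 7, 16)) (array([ 0.50160387, -0.07583086,  0.06752457]), np.float64(0.0021478397680215196)) [ 0.49995358 -0.0761818   0.085     ]
corner [265.6281  233.98405] [0.4567 0.0945 0.055 ]
corner [266.6051  149.96053] [0.6848 0.0963 0.055 ]
corner [357.6858 151.0196] [ 0.6841 -0.1514  0.055 ]
corner [356.7088  235.04314] [ 0.456  -0.1481  0.055 ]
```

View pics/crop1.png

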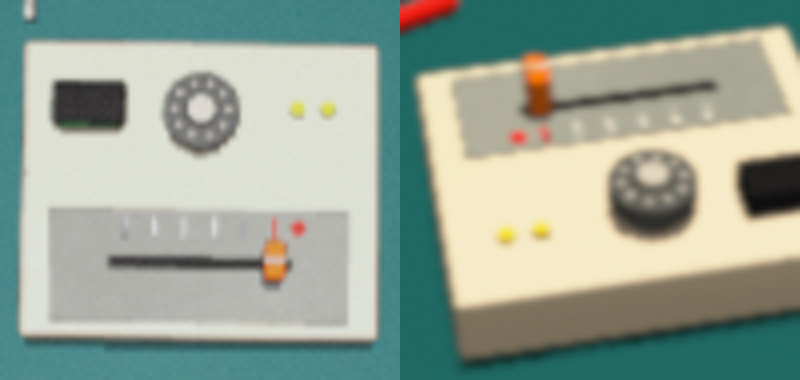

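The crop shows the knob at home beside the red tick. The tester top's corners are at about (268.7,160.3), (356.5,161.3), (356.2,234.2) and (267.5,233.8) in the top view.

```bash
python3 - <<'E'
from h import *
C=np.array([onplane('top',*p,.055)[:2] for p in [(268.7,160.3),(356.5,161.3),(356.2,234.2),(267.5,233.8)]])
print(C.round(4), [np.linalg.norm(C[i]-C[(i+1)%4]).round(4) for i in range(4)])
c=C.mean(0); y=(C[0]+C[3]-C[1]-C[2]); yaw=np.arctan2(-y[0],y[1]); x=(C[0]+C[1]-C[2]-C[3]); print('c',c,'yaw',yaw,np.arctan2(x[1],x[0]))
R=np.array([[np.cos(yaw),-np.sin(yaw)],[np.sin(yaw),np.cos(yaw)]])
for q in [(-50,-50),(-50,-43),(-50,10),(-50,-57)]: print(q,c+R@np.array(q)/1000)
h=c+R@[-.05,-.05]
print('home top px',proj('top',[*h,.089]),'scene',proj('scene',[*h,.089]), 'top mask->', onplane('top',330.5,216,.089), tri((330.5,215.5),(309,185)))
T=cv2.imread('pics/top0.png')
# slot ends, red tick
red=cen(mask(T,(0,110,120),(4,255,255),(325,200,333,214)))[0]; print('redtick',red,onplane('top',*red,.055),'expect',c+R@[-.026,-.05])
t=np.array([0.505,0.335,0.055]); o=monitor.get_obs(); 
from scipy.spatial.transform import Rotation as Ro
w=o['tool_rot']; print(Ro.from_quat([*w[1:],w[0]]).as_matrix().round(3))
yb=cen(mask(T,(22,120,120),(35,255,255),(155,190,205,240))); print('box',cv2.minAreaRect(yb[2]),[onplane('top',*p,.035)[:2].round(4) for p in cv2.boxPoints(cv2.minAreaRect(yb[2]))])
E
```

```text
[[ 0.6562  0.09  ]
 [ 0.6556 -0.148 ]
 [ 0.4582 -0.1467]
 [ 0.4572  0.0895]] [np.float64(0.238), np.float64(0.1974), np.float64(0.2362), np.float64(0.199)]
c [ 0.55682323 -0.02882089] yaw 0.0007636398903030365 -0.002120068558506709
(-50, -50) [ 0.50686143 -0.07885906]
(-50, -43) [ 0.50685609 -0.07185906]
(-50, 10) [ 0.50681561 -0.01885908]
(-50, -57) [ 0.50686678 -0.08585906]
home top px [331.37263944 214.65535732] scene [307.21520686 185.65385319] top mask-> [ 0.50332674 -0.07659861  0.089     ] (array([ 0.5048306 , -0.07542292,  0.08875611]), np.float64(0.002385701138978413))Traceback (most recent call last):
  File "<stdin>", line 11, in <module>
  File "h.py", line 20, in cen
    c=max(cv2.findContours(m,cv2.RETR_EXTERNAL,cv2.CHAIN_APPROX_NONE)[0],key=cv2.contourArea)
ValueError: max() iterable argument is empty
```

The rows are not in the units I measure in: shifts go in shares of 50 mm and turns go in shares of 4 rad. I convert before sending: 0.11 rad / 4 = 0.0275.

```bash
python3 -m creep '{"x": [0, 0, 0], "y": [0, 0, 0], "z": [0, 0, 0], "rz": [0.0275, 0.0275, 0.025], "aperture": [0, 0, 0]}' 20
```

```text
t: 0.4
eef_pos: [0.2121, -0.6405, 0.2307]
tool_rot: [-0.0, 1.0, -0.002, -0.0]
contact_force: [0.2, 0.6, 0.2]
gripper_width: 0.511
grasp_force: 0.0
```

Scaled: -0.043 m is -0.86, 0.0245 m is 0.49.

```bash
python3 -m creep '{"x": [0.49, 0.49, 0.49, 0.49, 0.49, 0.49, 0.49, 0.49, 0.49, 0.49, 0.49, 0.49, 0, 0], "y": [-0.86, -0.86, -0.86, -0.86, -0.86, -0.86, -0.86, -0.86, -0.86, -0.86, -0.86, -0.86, 0, 0], "z": [0, 0, 0, 0, 0, 0, 0, 0, 0, 0, 0, 0, 0, 0], "rz": [0, 0, 0, 0, 0, 0, 0, 0, 0, 0, 0, 0, 0, 0], "aperture": [0, 0, 0, 0, 0, 0, 0, 0, 0, 0, 0, 0, 0, 0]}'
```

```text
t: 1.8
eef_pos: [0.5064, -0.1237, 0.2309]
tool_rot: [-0.0, 1.0, 0.001, -0.0]
contact_force: [-0.4, -0.3, 0.1]
gripper_width: 0.001
grasp_force: 0.0
```

Scaled: 0.04 m is 0.8, 0.02 m is 0.4.

```bash
python3 -m creep '{"x": [0, 0, 0, 0, 0, 0, 0, 0], "y": [0, 0, 0, 0, 0, 0, 0, 0], "z": [0.8, 0.8, 0.8, 0.4, 0.2, 0.2, 0, 0], "rz": [0, 0, 0, 0, 0, 0, 0, 0], "aperture": [0, 0, 0, 0, 0, 0, 0, 0]}'; python3 - <<'E'
from h import *
T=eyes.read_camera('top');S=eyes.read_camera('scene')
big=np.hstack([cv2.resize(T[150:245,262:362],None,fx=4,fy=4,interpolation=2),cv2.resize(S[130:225,265:365],None,fx=4,fy=4,interpolation=2)])
cv2.imwrite('pics/crop2.png',big)
E
```

```text
t: 2.6
eef_pos: [0.5069, -0.1253, 0.0721]
tool_rot: [0.0, 1.0, -0.0, 0.001]
contact_force: [0.5, -0.6, 0.6]
gripper_width: -0.0
grasp_force: 0.0
```

View pics/crop2.png

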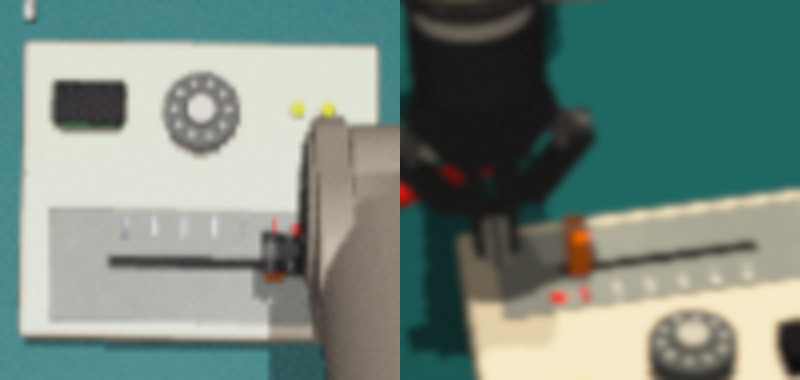

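The fingers are beside the knob on its home side, with a gap of roughly 20 mm. I'll approach gently.

Scaled: -0.005 m is -0.1.

```bash
python3 -m creep '{"x": [0, 0, 0], "y": [-0.1, -0.1, 0], "z": [0, 0, 0], "rz": [0, 0, 0], "aperture": [0, 0, 0]}'; for i in 1 ; do python3 -m creep '{"x": [0, 0, 0], "y": [-0.04, -0.04, 0], "z": [0, 0, 0], "rz": [0, 0, 0], "aperture": [0, 0, 0]}'; done;  python3 -m creep '{"x": [0, 0, 0], "y": [-0.04, -0.04, 0], "z": [0, 0, 0], "rz": [0, 0, 0], "aperture": [0, 0, 0]}'; python3 -m creep '{"x": [0, 0, 0], "y": [-0.04, -0.04, 0], "z": [0, 0, 0], "rz": [0, 0, 0], "aperture": [0, 0, 0]}'
```

```text
t: 3.0
eef_pos: [0.5066, -0.1136, 0.0716]
tool_rot: [-0.0, 1.0, 0.001, 0.0]
contact_force: [-0.1, 0.3, -0.4]
gripper_width: 0.003
grasp_force: 0.0
t: 3.3
eef_pos: [0.5063, -0.1105, 0.0713]
tool_rot: [-0.0, 1.0, 0.0, -0.0]
contact_force: [-0.4, -1.5, 1.0]
gripper_width: 0.001
grasp_force: 0.0
t: 3.6
eef_pos: [0.5063, -0.1065, 0.0713]
tool_rot: [-0.0, 1.0, 0.0, -0.0]
contact_force: [-0.4, -1.1, -0.3]
gripper_width: -0.002
grasp_force: 0.0
t: 3.9
eef_pos: [0.5064, -0.1025, 0.0713]
tool_rot: [-0.0, 1.0, 0.0, 0.0]
contact_force: [-0.3, 0.2, -0.3]
gripper_width: -0.0
grasp_force: 0.0
```

Scaled: -0.002 m is -0.04.

```bash
r(){ grep -E "eef|contact"|cut -c1-60|paste - -; }; for k in 1 2 3 4 5 6 7; do python3 -m creep '{"x": [0, 0], "y": [-0.04, 0], "z": [0, 0], "rz": [0, 0], "aperture": [0, 0]}' | r; done
```

```text
eef_pos: [0.5064, -0.1005, 0.0713]	contact_force: [-0.0, -1.1, 0.1]
eef_pos: [0.5063, -0.0985, 0.0713]	contact_force: [0.2, 0.1, 0.7]
eef_pos: [0.5063, -0.0968, 0.0713]	contact_force: [0.2, -0.7, -0.4]
eef_pos: [0.5063, -0.0954, 0.0713]	contact_force: [0.3, -2.1, -0.7]
eef_pos: [0.5064, -0.0937, 0.0713]	contact_force: [-0.2, -5.3, 0.4]
eef_pos: [0.5063, -0.092, 0.0714]	contact_force: [0.1, -6.0, -1.0]
eef_pos: [0.5063, -0.0898, 0.0713]	contact_force: [0.3, -5.4, 0.1]
```

Scaled: -0.002 m is -0.04.

```bash
r(){ grep -E "eef|contact"|cut -c1-60|paste - -; }; for k in 1 2 3 4 5 6 7 8 9; do python3 -m creep '{"x": [0, 0], "y": [-0.04, 0], "z": [0, 0], "rz": [0, 0], "aperture": [0, 0]}' | r; done
```

```text
eef_pos: [0.5064, -0.0862, 0.0713]	contact_force: [-0.3, 0.2, -0.1]
eef_pos: [0.5064, -0.0837, 0.0713]	contact_force: [0.4, 0.8, -0.3]
eef_pos: [0.5064, -0.0822, 0.0713]	contact_force: [0.0, 0.6, 0.7]
eef_pos: [0.5064, -0.0805, 0.0713]	contact_force: [0.4, 0.0, -0.7]
eef_pos: [0.5064, -0.0785, 0.0713]	contact_force: [-0.2, -0.1, -0.1]
eef_pos: [0.5063, -0.0768, 0.0713]	contact_force: [-0.3, 0.2, 0.2]
eef_pos: [0.5063, -0.0754, 0.0713]	contact_force: [0.4, -3.0, 0.1]
eef_pos: [0.5063, -0.0737, 0.0713]	contact_force: [0.3, -4.4, -1.0]
eef_pos: [0.5063, -0.0719, 0.0713]	contact_force: [0.5, -5.7, -0.9]
```

First click felt: the force dropped at y -0.088 and contact came back at -0.077. The next two drops should come at about -0.067 and -0.047.

Scaled: -0.002 m is -0.04.

```bash
r(){ grep -E "eef|contact"|cut -c1-60|paste - -; }; for k in 1 2 3 4 5 6 7 8 9 ; do python3 -m creep '{"x": [0, 0], "y": [-0.04, 0], "z": [0, 0], "rz": [0, 0], "aperture": [0, 0]}' | r; done
```

```text
eef_pos: [0.5064, -0.0698, 0.0713]	contact_force: [-0.1, -5.5, 0.2]
eef_pos: [0.5064, -0.0661, 0.0713]	contact_force: [0.1, -0.1, 0.1]
eef_pos: [0.5064, -0.0637, 0.0713]	contact_force: [0.3, 0.4, -0.3]
eef_pos: [0.5063, -0.0622, 0.0713]	contact_force: [0.7, 0.4, -0.2]
eef_pos: [0.5064, -0.0605, 0.0713]	contact_force: [0.5, -0.2, 0.1]
eef_pos: [0.5064, -0.0586, 0.0713]	contact_force: [-0.3, 0.1, -0.7]
eef_pos: [0.5063, -0.0568, 0.0713]	contact_force: [0.1, 0.2, -0.8]
eef_pos: [0.5063, -0.0554, 0.0713]	contact_force: [0.4, -2.8, -0.1]
eef_pos: [0.5063, -0.0537, 0.0713]	contact_force: [0.0, -4.4, -0.5]
```

Second click felt, and the fingers are now pushing towards the third.

Scaled: -0.002 m is -0.04.

```bash
r(){ grep -E "eef|contact"|cut -c1-60|paste - -; }; for k in 1 2 3 ; do python3 -m creep '{"x": [0, 0], "y": [-0.04, 0], "z": [0, 0], "rz": [0, 0], "aperture": [0, 0]}' | r; done
```

```text
eef_pos: [0.5063, -0.052, 0.0713]	contact_force: [-0.0, -6.1, 0.2]
eef_pos: [0.5063, -0.0498, 0.0713]	contact_force: [0.1, -5.7, 0.2]
eef_pos: [0.5064, -0.0461, 0.0713]	contact_force: [0.1, 0.3, 0.1]
```

Third click felt. I'll back off, lift, and move towards the button.

Scaled: -0.04 m is -0.8, -0.03 m is -0.6.

```bash
python3 -m creep '{"x": [0, 0, 0, 0, 0, 0, 0], "y": [0.12, 0.12, 0, 0, 0, 0, 0], "z": [0, 0, -0.4, -0.8, -0.8, -0.6, 0], "rz": [0, 0, 0, 0, 0, 0, 0], "aperture": [0, 0, 0, 0, 0, 0, 0]}'; python3 -m creep '{"x": [0, 0, 0, 0, 0, 0, 0], "y": [-0.8, -0.9, -0.9, -0.9, -0.9, 0, 0], "z": [0, 0, 0, 0, 0, 0, 0], "rz": [0, 0, 0, 0, 0, 0, 0], "aperture": [0, 0, 0, 0, 0, 0, 0]}'; python3 - <<'E'
from h import *
T=eyes.read_camera('top');S=eyes.read_camera('scene');cv2.imwrite('pics/t3.png',T);cv2.imwrite('pics/s3.png',S)
big=np.hstack([cv2.resize(T[150:245,262:362],None,fx=4,fy=4,interpolation=2),cv2.resize(S[130:225,275:375],None,fx=4,fy=4,interpolation=2)])
bb=np.hstack([cv2.resize(T[195:240,150:210],None,fx=6.6667,fy=4.4444,interpolation=2)*0+cv2.resize(T[190:240,157:207],(400,200),interpolation=2)[:200] if 0 else cv2.resize(T[190:240,130:230],None,fx=4,fy=4,interpolation=2),cv2.resize(S[155:205,415:515],None,fx=4,fy=4,interpolation=2)])
cv2.imwrite('pics/crop3.png',np.vstack([big,bb]))
for p in [(-.019),]: print(proj('top',[.505,p+.002,.089]),proj('scene',[.505,p+.002,.089]))
E
```

```text
t: 10.2
eef_pos: [0.5091, -0.0592, 0.2057]
tool_rot: [0.0, 1.0, -0.0, 0.004]
contact_force: [0.6, -0.0, 0.8]
gripper_width: 0.002
grasp_force: 0.0
t: 10.9
eef_pos: [0.5057, 0.1619, 0.2003]
tool_rot: [0.0, 1.0, 0.001, -0.001]
contact_force: [-0.3, -0.3, -0.0]
gripper_width: -0.004
grasp_force: 0.0
[307.62382563 215.16413572] [332.41081589 181.70198366]
```

View pics/crop3.png

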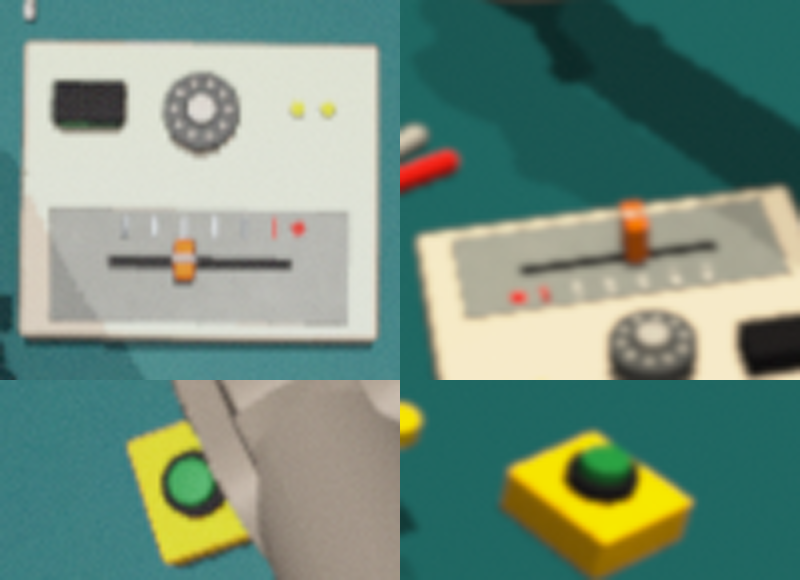

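The top crop shows the lever on the tick of the third click (crop x 184; ticks at 274 for home, then 244, 214, 184). The button's centre is at about (177.5,215.5) in the top view, which puts it at (0.505,0.335).

Scaled: -0.043 m is -0.86, 0.04 m is 0.8.

```bash
python3 - <<'E'
from h import *
print(tri((177.5,215.3),(466.7,174.8)),onplane('top',177.5,215.3,.06))
E
python3 -m creep '{"x": [0, 0, 0, 0, 0, 0, 0, 0, 0], "y": [-0.86, -0.86, -0.86, -0.86, 0, 0, 0, 0, 0], "z": [0, 0, 0, 0, 0.8, 0.8, 0.6, 0, 0], "rz": [0, 0, 0, 0, 0, 0, 0, 0, 0], "aperture": [0, 0, 0, 0, 0, 0, 0, 0, 0]}'
```

```text
(array([0.50497305, 0.33679657, 0.05104235]), np.float64(0.0030507968644325105)) [0.50359252 0.33302307 0.06      ]
t: 11.9
eef_pos: [0.5071, 0.3318, 0.0915]
tool_rot: [0.0, 1.0, -0.001, -0.0]
contact_force: [0.8, 0.5, 0.6]
gripper_width: 0.002
grasp_force: 0.0
```

Scaled: 0.005 m is 0.1, -0.003 m is -0.06.

```bash
r(){ grep -E "eef|contact"|cut -c1-60|paste - -; }; python3 -m creep '{"x": [-0.04, 0, 0, 0, 0, 0], "y": [-0.06, 0, 0, 0, 0, 0], "z": [0.1, 0.1, 0.1, 0.1, 0, 0], "rz": [0, 0, 0, 0, 0, 0], "aperture": [0, 0, 0, 0, 0, 0]}' | r; for k in 1 2 3 4 5 6; do python3 -m creep '{"x": [0, 0], "y": [0, 0], "z": [0.04, 0], "rz": [0, 0], "aperture": [0, 0]}' | r; done
```

```text
eef_pos: [0.5044, 0.3361, 0.0712]	contact_force: [-0.5, -0.3, 0.4]
eef_pos: [0.5044, 0.3361, 0.0692]	contact_force: [0.2, -0.4, -0.1]
eef_pos: [0.5043, 0.3361, 0.0671]	contact_force: [1.0, -0.5, -0.2]
eef_pos: [0.5043, 0.336, 0.065]	contact_force: [0.6, 0.2, -0.6]
eef_pos: [0.5043, 0.336, 0.063]	contact_force: [0.1, 0.1, -0.3]
eef_pos: [0.5043, 0.336, 0.061]	contact_force: [-1.1, 0.4, 0.4]
eef_pos: [0.5043, 0.336, 0.059]	contact_force: [-0.2, 0.5, 0.9]
```

Scaled: 0.002 m is 0.04.

```bash
r(){ grep -E "eef|contact"|cut -c1-60|paste - -; }; for k in 1 2 3 4 5; do python3 -m creep '{"x": [0, 0], "y": [0, 0], "z": [0.04, 0], "rz": [0, 0], "aperture": [0, 0]}' | r; done
```

```text
eef_pos: [0.5045, 0.3362, 0.0572]	contact_force: [0.9, 1.0, -0.6]
eef_pos: [0.5046, 0.3362, 0.0553]	contact_force: [-0.2, -0.8, 2.1]
eef_pos: [0.5046, 0.3363, 0.0534]	contact_force: [-0.4, -0.4, 3.5]
eef_pos: [0.5046, 0.3363, 0.0513]	contact_force: [-0.4, -1.2, 3.9]
eef_pos: [0.5046, 0.3363, 0.0509]	contact_force: [-4.4, -3.3, 17.0]
```

The button met the fingers at z 0.057 and bottomed out at 0.051, which is 6 mm of travel with a sharp rise to 17 N. I'll release and move clear.

Scaled: -0.04 m is -0.8, -0.03 m is -0.6.

```bash
python3 -m creep '{"x": [0, 0, 0, 0, 0, 0, 0, 0, 0, 0, 0, 0], "y": [0, 0, 0, 0, 0, 0, 0, -0.8, -0.8, -0.8, 0, 0], "z": [0, -0.1, -0.2, -0.6, -0.8, -0.8, -0.6, 0, 0, 0, 0, 0], "rz": [0, 0, 0, 0, 0, 0, 0, 0, 0, 0, 0, 0], "aperture": [0, 0, 0, 0, 0, 0, 0, 0, 0, 0, 0, 0]}'; python3 - <<'E'
from h import *
T=eyes.read_camera('top');S=eyes.read_camera('scene')
a=cen(mask(T,(5,130,120),(18,255,255),(270,205,345,228)))[0]; print('lever',a,onplane('top',*a,.085))
cv2.imwrite('pics/crop4.png',np.vstack([np.hstack([cv2.resize(T[150:245,262:362],None,fx=4,fy=4),cv2.resize(S[150:245,415:515],None,fx=4,fy=4)])]))
E
```

```text
t: 15.9
eef_pos: [0.5035, 0.4568, 0.2037]
tool_rot: [0.0, 1.0, 0.001, -0.001]
contact_force: [0.8, -0.5, -0.9]
gripper_width: -0.001
grasp_force: 0.0
lever [307.5        217.31944444] [ 0.49970675 -0.01671525  0.085     ]
```

View pics/crop4.png

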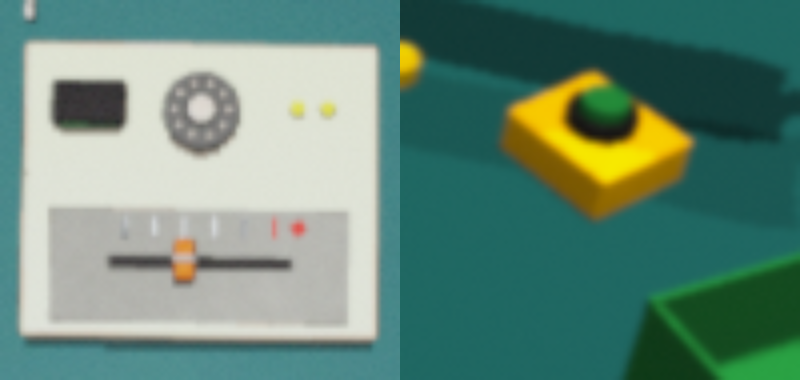

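The lever is still on the third tick (59.5 mm from home), the button has sprung back out, and the arm is clear.

```bash
python3 -c "
from station import bot
print(bot.hand_in())"
```

```text
the job is handed in; nothing more can be done
None
```

The job is handed in: the lever rests in the third click, then the start button was pressed fully down (6 mm, bottoming at 17 N) and let go, and the arm is clear after about 16 s with only the lever and button touched.

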